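# Check a wrapped bar's seam under the loupe

## Robot

A 6-joint arm with a two-finger parallel gripper is mounted at the origin on a cart in front of the work surface, level with it; the furniture and walls round the work are solid. World frame = base frame: x ahead of the robot, y to its left, z up, the work surface at z = 0. Lengths are in mm, angles in rad, forces in N, time in s.
With the tool pointing down it reaches from about 350 to 775 mm from the base axis. Payload 7.3 kg.
Tool frame: the origin (TCP) lies on the centre line of the jaws, within the pads' length; the fingertips stand 17 mm ahead of it and the grasp point (between the pads) lies 2 mm behind it; z points along the fingers, y is the line along which they close (so a half turn about z gives the same grasp; the last joint's range is limited). The gripper opens to 92 mm and grips with 3 to 60 N. Pads are 19 mm wide; open, the fingers measure 130 mm over their backs; the gripper's body (75 mm by 190 mm) begins 47 mm behind the grasp point.
Start: joints at [-1.335, 0.342, 1.524, -0, 1.275, -0.146], TCP at [195.634, -487.211, 204.841] pointing down, gripper open.
Joint ranges: [-2.53, 2.53], [-0.77, 2.02], [0.04, 2.7], [-1, 4.14], [0.28, 2.66], [-3.11, 3.11]. Speed limits (rad/s): [2.57, 2.57, 3.14, 3.14, 3.14, 3.14].

## Interface

Orientations are given as [roll, pitch, yaw] about the fixed x, y, z axes, in that order (R = Rz(yaw) Ry(pitch) Rx(roll)).
In Python, from plant import bot gives the robot as it stands. The module is installed in compiled form; this text tells all that it offers.
- The arm moves only by the shell command python3 -m pendant 'ROWS'. ROWS is JSON, a list of rows, each a list of 3 entries, a list of its own where there are three numbers: the shift along the world's x, y, z as a fraction of full scale, then the turn, a rotation vector about the world's x, y, z as a fraction of full scale, then the opening, from -1 (shut) to 1 (fully open), so that 0 is half open. In form: [[[tx, ty, tz], [rx, ry, rz], claw], ...]. A call has exactly 10 rows; each row shifts and turns the commanded pose from where the row before left it; what a row does not reach is not made up. Full scale, the value 1, is 30 mm for a shift and 0.12 rad for a turn. A row lasts 1/12 s, in which the tool goes at most 41.7 mm and 7.16 degrees, less where a joint would pass 70% of its speed; a pose out of reach is approached as far as the arm can. A call with a number of a shift or a turn outside -1 to 1 is refused whole. A call with a gripper value outside its range is refused whole. The fingers move at their own pace and stop on an object; the grip force is fixed at half the most. Time passes only in rows, so rows that do not move let the fingers close, or fill a call up. It gives the time, the measured TCP pose, the force, the opening and the grip force at its end, in the units of the state.
- bot.get_obs(): the state, without advancing time (a new reading comes with each control period).
- bot.capture(name): name is "side" or "top"; returns the picture (420x560x3 uint8, blue, green, red); there is no depth.
- bot.camera_params(name): a dict with "fovy" (degrees; the focal length in pixels is half the picture's height over the tangent of half this angle, whatever the lens; pixels are square), "cx", "cy" (the principal point, pixels), "camera_from_world" (4x4, takes a point from world to camera coordinates). Camera axes: x right, y down, z forward; pixel columns grow to the right and rows downward; lengths in mm; the calibration is good to about 2 mm. A picture is of the moment at which its call begins. camera_params takes no time and is no camera call.
- bot.close_job(): hands the job in; it is judged then, once.
The state is a dict: "time": time; "joint_positions": joint angles; "dq": joint speeds; "tau": joint torques, N m; "tool_pos": TCP position; "tcp_rot": TCP orientation; "contact_force": force on the tool from outside, world axes, zero at the start; "moment": the same for the moment, N m; "grip_width": finger opening in mm; "finger_force": force on a finger pad.
Only numpy, scipy, OpenCV 4.12 (cv2) and the standard library are available. Lean on these libraries where they do the work, as an engineer would, in place of code of your own. Each camera call takes 0.05 s, during which the arm holds its last target. There are 200 camera calls.

## Task

Stand the loose wrapped soap bar (the one on its long edge) in the pocket between the four stops of the inspection stage and let go of it. Then pick up the loupe and finish holding it still and level, its lens centred over the bar and its rim at the height of the stage's pointer. Do not tip the bar over, do not touch it with the loupe, and leave the pointer and everything else where it is.

Things in the scene. Friction and masses are not known exactly. Their poses are not given: they have to be found in the camera images.
- bar: Cream wrapped soap bar standing on its long narrow edge, 80 mm long (its x) x 26 mm thick (its y) x 68 mm tall (its z), 130 g. Origin at the centre of its underside. Grasp it across the 26 mm thickness; both ends are alike.
- loupe: Hand loupe lying flat, about 167 mm long, 14 to 24 mm thick, 90 g. Origin under the middle of its straight black flat-sided handle, on the underside: the handle is 95 mm long (x -47 to +47), 14 mm wide (y) and 24 mm tall (z 0 to 24). The lens ring is at the +x end: steel, 62 mm outside diameter, 12 mm thick (z 0 to 12), centre at x = +88 mm. z up through the lens. The handle is weighted: the balance point is about 10 mm from the origin towards the lens.
- loupe_lens (a point): Centre of the loupe's lens and of its ring's 12 mm thickness: at x +88, y 0, z +6 mm in the loupe's frame.
- stage: Inspection stage fixed to the table, a dark steel plate 205 x 96 mm, 6 mm thick. Origin on the table under the centre of the pocket. Four bright metal stops 10 mm high (tops 16 mm above the table) bound the pocket, 90 mm long (stage x) and 36 mm wide (stage y), floor 6 mm above the table. The plate runs from x -70 to +135 mm. A steel post, 10 mm diameter and 190 mm high, stands at x +115 mm and carries the pointer.
- pointer_tip (a point): Free end of the thin rod (6 mm diameter) that points from the post's sliding collar towards the pocket: at stage x +73 mm, y 0; its height, 120 to 160 mm above the table, differs from run to run and marks the height for the middle of the loupe's ring. A friction clamp holds the collar, do not shift it. Axes parallel to the stage's.
- flat_pack: Bystander: cream wrapped soap bar lying flat, 81 x 106 x 27 mm with its loose wrapper flap; origin at its underside.
- pencil: Bystander: pencil, 136 mm long, 7 mm thick; origin at the middle of its underside.
- glue: Bystander: glue stick standing upright, 27 mm diameter, 97 mm tall; origin at its underside.
There are look-alikes about, which are no part of the job. What is shaped like the bar but blue or green is not meant.

How it is judged:
By the outcome, as a careful person would: the job done as asked, in the order asked, and still so for the second after the job is handed in, while the arm keeps its last pose, push and grip.
It also fails if it takes over 58 s, if anything falls off the work surface, if the arm or the gripper's body presses on something with over 40 N, if the wrist force passes 120 N, or if a joint passes its speed limit or range.

## Working session

There is one attempt and no reset: what is moved stays moved. The work goes in short steps, Python scripts to look and compute and a shell command to move; the robot and the scene stay as the last step left them, time stands still between calls to the robot, and variables do not carry over. Pictures are saved under pics/ and viewed, at most 10 in all, crops included, and the job is handed in when it is done.

```bash
mkdir -p pics; cat > h.py <<'E'
import numpy as np, cv2
from plant import bot
def P(n):
    c=bot.camera_params(n); f=210/np.tan(np.radians(c['fovy'])/2)
    K=np.array([[f,0,c['cx']],[0,f,c['cy']],[0,0,1]]); return K,np.array(c['camera_from_world'])
def proj(n,X):
    K,T=P(n); X=np.atleast_2d(X).astype(float); c=X@T[:3,:3].T+T[:3,3]; u=c@K.T; return u[:,:2]/u[:,2:]
def onz(n,uv,z):
    K,T=P(n); R,t=T[:3,:3],T[:3,3]; o=-R.T@t
    d=R.T@np.linalg.inv(K)@np.array([uv[0],uv[1],1.]); return o+d*(z-o[2])/d[2]
def tri(a,b,na='top',nb='side'):
    A=[]
    for n,(u,v) in((na,a),(nb,b)):
        K,T=P(n); M=K@T[:3]; A+= [u*M[2]-M[0],v*M[2]-M[1]]
    A=np.array(A); A/=np.linalg.norm(A[:,:3],axis=1)[:,None]; x=np.linalg.lstsq(A[:,:3],-A[:,3],rcond=None)[0]
    return x,A[:,:3]@x+A[:,3]
E
python3 - <<'E'
from h import *
for n in('top','side'):
    cv2.imwrite(f'pics/{n}0.png',cv2.resize(bot.capture(n),(800,600),interpolation=cv2.INTER_CUBIC)); K,T=P(n); print(K,-T[:3,:3].T@T[:3,3],T[:3,:3].round(3))
print(bot.get_obs())
E
```

```text
[[419.46863183   0.         288.83151432]
 [  0.         419.46863183 206.92101658]
 [  0.           0.           1.        ]] [ 384.83945007  173.25718563 1122.59485572] [[ 0.009 -1.     0.029]
 [-0.991 -0.012 -0.131]
 [ 0.131 -0.027 -0.991]]
[[402.25165457   0.         281.76162977]
 [  0.         402.25165457 214.61715449]
 [  0.           0.           1.        ]] [ 332.42714731 -635.4581275   637.78558529] [[ 0.971 -0.24   0.025]
 [-0.114 -0.546 -0.83 ]
 [ 0.212  0.803 -0.557]]
{'time': 0.1, 'joint_positions': array([-1.33500589e+00,  3.42667958e-01,  1.52490152e+00, -2.52788538e-06,
        1.27541349e+00, -1.45989905e-01]), 'dq': array([ 0.00041654, -0.00054223, -0.00089479, -0.0002042 ,  0.00182084,
       -0.00138   ]), 'tau': array([ 1.56935519e-03, -4.32004344e+01, -2.44693798e+01,  7.19295605e-02,
        5.25985903e-02, -5.16290925e-05]), 'tool_pos': array([ 195.53399981, -486.80966244,  204.21371705]), 'tcp_rot': array([-3.14021678e+00, -1.99860100e-04,  3.81780939e-01]), 'contact_force': array([-0.21240908,  0.17980625, -0.11503706]), 'moment': array([ 0.0177318 ,  0.07261156, -0.00676905]), 'finger_force': 0.0, 'grip_width': 91.77320423967292}
```

View pics/top0.png

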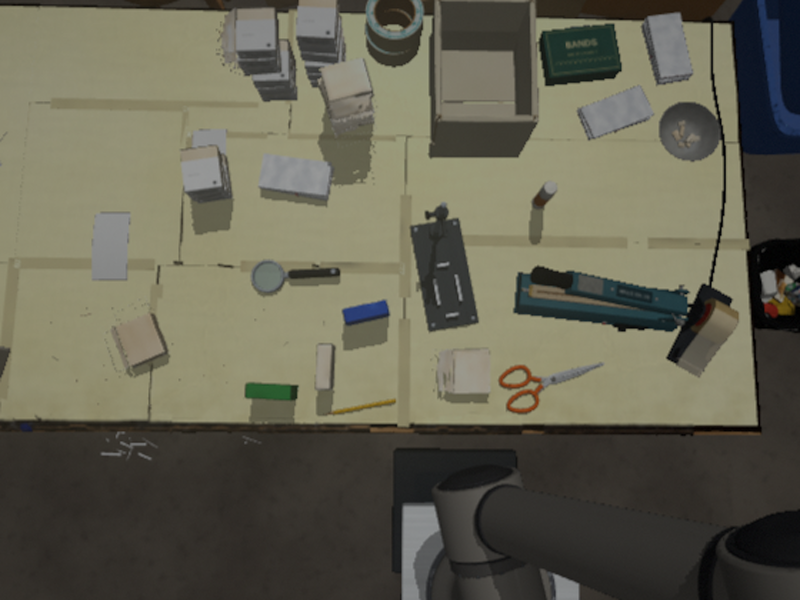

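View pics/side0.png

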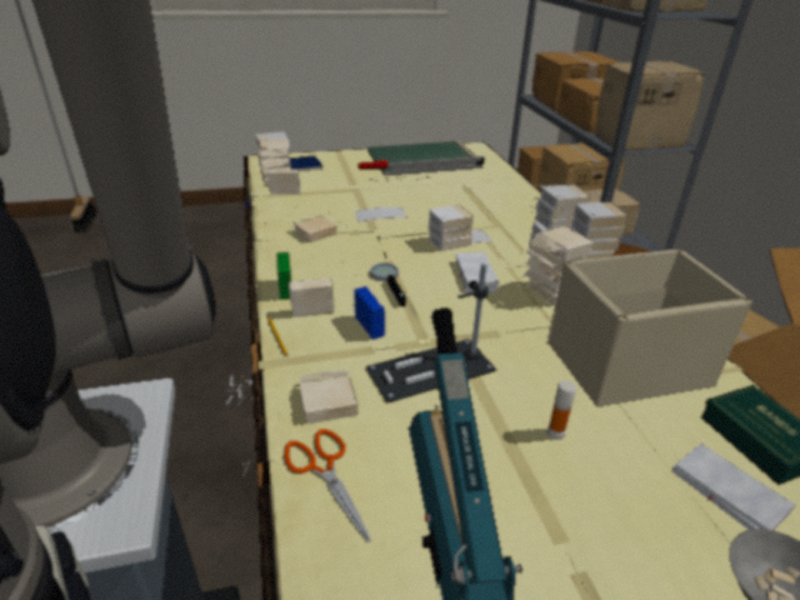

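Top view (800 px scale): the bar is at (325,367), the loupe has its ring at (268,277) and handle at (315,273), the stage is at (445,275) with its post at (437,215), and the pencil is at (363,407). In the side view the bar is at (312,297), the loupe at (390,280) and the post top at (482,268).

```bash
python3 - <<'E'
from h import *
a=bot.capture('top')[135:297,166:346]; cv2.imwrite('pics/tc.png',cv2.resize(a,None,fx=3.7,fy=3.7,interpolation=cv2.INTER_CUBIC))
b=bot.capture('side')[165:295,185:355]; cv2.imwrite('pics/sc.png',cv2.resize(b,None,fx=4.5,fy=4.5,interpolation=cv2.INTER_CUBIC))
E
```

```text
(no output)
```

View pics/tc.png

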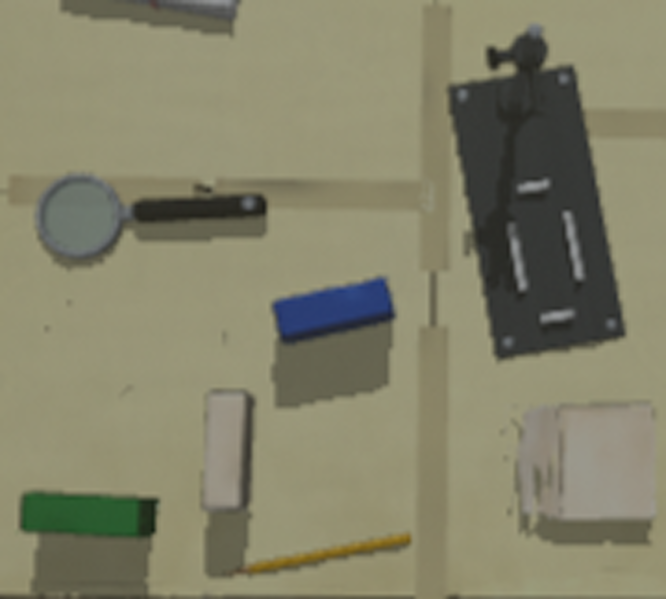

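View pics/sc.png

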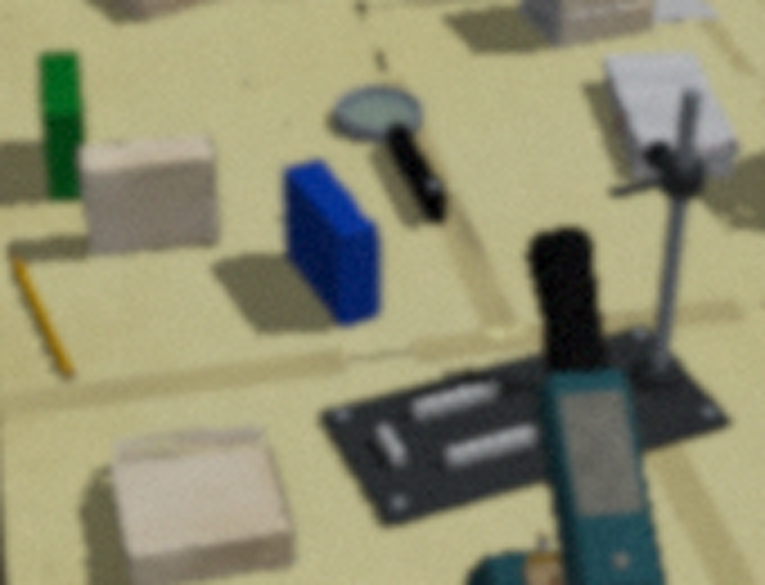

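The crops show the stage corners at (450,87), (573,67), (624,337), (498,358) in the top crop. The bar top runs (207,391) to (241,510). The handle runs from (133,210) to (265,204), with the ring at (80,218). In the side crop the pointer tip is at (613,191).

```bash
python3 - <<'E'
from h import *
t=lambda u,v:(166+(u+.5)/3.7-.5,135+(v+.5)/3.7-.5)
s=lambda u,v:(185+(u+.5)/4.5-.5,165+(v+.5)/4.5-.5)
np.set_printoptions(precision=1,suppress=True)
# stage
pc=[(450,87),(573,67),(624,337),(498,358)]; W=np.array([onz('top',t(*p),6) for p in pc])[:,:2]
M=np.array([(135,48),(135,-48),(-70,-48),(-70,48)],float)
def fit(M,W):
    a=M-M.mean(0);b=W-W.mean(0);th=np.arctan2((a[:,0]*b[:,1]-a[:,1]*b[:,0]).sum(),(a*b).sum())
    R=np.array([[np.cos(th),-np.sin(th)],[np.sin(th),np.cos(th)]]);o=W.mean(0)-R@M.mean(0);return R,o,th,W-(M@R.T+o)
R,o,th,r=fit(M,W);print('stage',o,th,r)
for a,b in [((450,87),(640,333)),((573,67),(728,420)),((624,337),(390,522)),((498,358),(325,415))]: print('tri corner',*tri(t(*a),s(*b)))
st=[(534,186),(574,246),(557,317),(518,259)];print('stops',[R.T@(onz('top',t(*p),16)[:2]-o) for p in st], R.T@(np.mean([onz('top',t(*p),16)[:2] for p in st],0)-o))
sst=[(455,400),(391,445),(490,446)];print('stops side',[R.T@(onz('side',s(*p),16)[:2]-o) for p in sst])
pt=np.r_[R@[73,0]+o]
for z in range(115,170,5): q=proj('side',[*pt,z])[0]; print(z,((q-[185,165])*4.5),end=';')
print('\nposttop',tri(t(535,33),s(690,95)),R@[115,0]+o)
# bar
B=np.array([onz('top',t(*p),68)[:2] for p in [(207,391),(244,391),(241,510),(204,508)]]);print('bar',B,B.mean(0))
print('bar tri',tri(t(207,391),s(205,137)),tri(t(204,508),s(85,150)))
d=B[:2].mean(0)-B[2:].mean(0);print(np.linalg.norm(d),np.arctan2(d[1],d[0]))
h1=onz('top',t(133,210),24);h2=onz('top',t(266,204),24);rg=onz('top',t(80,218),8);print('loupe',h1,h2,rg)
print('tri butt',tri(t(264,204),s(436,186)),'ring',tri(t(80,218),s(377,112)))
d=rg-h2;print(np.linalg.norm(d),np.arctan2(d[1],d[0]))
E
```

```text
stage [543.3  78.5] 0.18068289711975322 [[-0.6 -1.9]
 [-1.2  1.6]
 [ 0.4  1.7]
 [ 1.5 -1.5]]
tri corner [666.  148.5   1.4] [ 0.4 -2.  -2.   0.4]
tri corner [682.7  57.5   7. ] [ 0.1 -0.5 -0.5  0.1]
tri corner [484.7  20.2   5.7] [-0.2  1.2  1.2 -0.2]
tri corner [468.8 111.4   3.8] [-0.2  1.4  1.4 -0.2]
stops [array([49.1, -0.6]), array([  1. , -21.4]), array([-47.6,   0. ]), array([-1.6, 20.3])] [ 0.2 -0.4]
stops side [array([-2. , 16.6]), array([-48.2,  -4.1]), array([ -0.8, -24.7])]
115 [604.2 233. ];120 [605. 225.];125 [605.7 216.9];130 [606.5 208.8];135 [607.3 200.6];140 [608.  192.3];145 [608.8 184.1];150 [609.6 175.7];155 [610.3 167.4];160 [611.1 158.9];165 [611.9 150.5];
posttop (array([656. ,  99.8, 188.7]), array([-0. ,  0.2,  0.2, -0. ])) [656.4  99.2]
bar [[438.2 311.8]
 [438.5 286.9]
 [359.  286.8]
 [360.1 311.5]] [399.  299.2]
bar tri (array([436.9, 312.3,  65.1]), array([ 0.1, -1.5, -1.5,  0.2])) (array([361.6, 311.8,  65.1]), array([-0.1,  1.5,  1.5, -0.1]))
78.80468779896623 0.002662081778537418
loupe [568.8 374.   24. ] [574.4 279.5  24. ] [565.1 414.8   8. ]
tri butt (array([573.1, 280.1,  32.1]), array([-0.,  0.,  0., -0.])) ring (array([565. , 414.5,   9.1]), array([-0. ,  0.1,  0.1, -0. ]))
136.54703975579903 1.6396160608893704
```

The stage is at (543.3, 78.5) with yaw 0.181, and the pointer height is about 141. The bar is at (399, 299) with yaw about 0. The loupe origin is at (571.6, 326.8), heading 1.64. I'll move towards the bar, going around the base.

```bash
python3 -m pendant '[[[0.87,0.93,0.1],[0,0,-0.32],1],[[0.87,0.93,0.1],[0,0,-0.32],1],[[0.87,0.93,0.1],[0,0,-0.32],1],[[0.87,0.93,0.1],[0,0,-0.32],1],[[0.87,0.93,0.1],[0,0,-0.32],1],[[0.87,0.93,0.1],[0,0,-0.32],1],[[0.87,0.93,0.1],[0,0,-0.32],1],[[0.87,0.93,0.1],[0,0,-0.32],1],[[0.87,0.93,0.1],[0,0,-0.32],1],[[0.87,0.93,0.1],[0,0,-0.32],1]]'
python3 -m pendant '[[[0,0.97,0],[0,0,0],1],[[0,0.97,0],[0,0,0],1],[[0,0.97,0],[0,0,0],1],[[0,0.97,0],[0,0,0],1],[[0,0.97,0],[0,0,0],1],[[0,0.97,0],[0,0,0],1],[[0,0.97,0],[0,0,0],1],[[0,0.97,0],[0,0,0],1],[[0,0.97,0],[0,0,0],1],[[0,0.97,0],[0,0,0],1]]'
```

```text
time: 1.03
tool_pos: [457.6, -206.5, 235.0]
tcp_rot: [3.141, 0.0, -0.004]
contact_force: [0.8, -0.8, 0.7]
grip_width: 91.7
finger_force: 0.0
time: 1.87
tool_pos: [456.3, 84.2, 234.8]
tcp_rot: [3.141, 0.0, -0.002]
contact_force: [0.3, -0.8, -0.9]
grip_width: 91.9
finger_force: 0.0
```

```bash
python3 -m pendant '[[[-0.21,0.8,-0.39],[0,0,0],1],[[-0.21,0.8,-0.39],[0,0,0],1],[[-0.21,0.8,-0.39],[0,0,0],1],[[-0.21,0.8,-0.39],[0,0,0],1],[[-0.21,0.8,-0.39],[0,0,0],1],[[-0.21,0.8,-0.39],[0,0,0],1],[[-0.21,0.8,-0.39],[0,0,0],1],[[-0.21,0.8,-0.39],[0,0,0],1],[[-0.21,0.8,-0.39],[0,0,0],1],[[0,0,0],[0,0,0],1]]'
python3 - <<'E'
from h import *
o=bot.get_obs();print(o['tool_pos'],o['tcp_rot'])
a=bot.capture('side')[170:250,180:300]; b=bot.capture('top')[200:300,190:300]
a=cv2.resize(a,(480,320),interpolation=cv2.INTER_CUBIC); b=cv2.resize(b,(320,291),interpolation=cv2.INTER_CUBIC); b=cv2.copyMakeBorder(b,0,29,0,0,cv2.BORDER_CONSTANT)
cv2.imwrite('pics/bar.png',np.hstack([a,b]))
E
```

```text
time: 2.7
tool_pos: [397.5, 301.3, 127.3]
tcp_rot: [3.141, 0.004, 0.001]
contact_force: [-1.5, -0.6, -0.4]
grip_width: 91.6
finger_force: 0.0
[397.51466556 301.34023403 127.29180208] [3.14088113e+00 3.81574546e-03 7.53571313e-04]
```

View pics/bar.png

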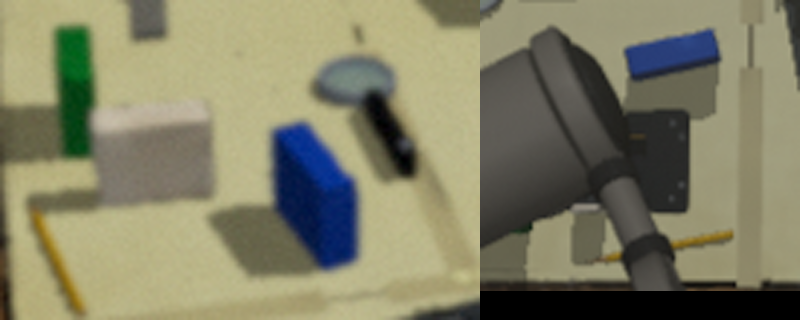

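The fingers hang over the bar and nothing blocks the descent. I'll lower to z≈48 and then close.

```bash
python3 -m pendant '[[[0.05,-0.06,-0.33],[0,0,0],1],[[0,0,-0.33],[0,0,0],1],[[0,0,-0.33],[0,0,0],1],[[0,0,-0.33],[0,0,0],1],[[0,0,-0.33],[0,0,0],1],[[0,0,-0.33],[0,0,0],1],[[0,0,-0.33],[0,0,0],1],[[0,0,-0.33],[0,0,0],1],[[0,0,0],[0,0,0],1],[[0,0,0],[0,0,0],1]]'
python3 -m pendant '[[[0,0,0],[0,0,0],0],[[0,0,0],[0,0,0],0],[[0,0,0],[0,0,0],-0.2],[[0,0,0],[0,0,0],-0.3],[[0,0,0],[0,0,0],-0.4],[[0,0,0],[0,0,0],-0.5],[[0,0,0],[0,0,0],-0.6],[[0,0,0],[0,0,0],-0.8],[[0,0,0],[0,0,0],-1],[[0,0,0],[0,0,0],-1]]'
```

```text
time: 3.63
tool_pos: [401.1, 296.9, 49.7]
tcp_rot: [3.141, 0.001, -0.002]
contact_force: [-0.1, -0.5, -0.3]
grip_width: 91.5
finger_force: 0.0
time: 4.47
tool_pos: [401.4, 297.0, 50.3]
tcp_rot: [3.142, 0.0, -0.002]
contact_force: [-0.2, -0.5, -0.4]
grip_width: 29.2
finger_force: 0.0
```

```bash
python3 -m pendant '[[[0,0,0],[0,0,0],-1],[[0,0,0],[0,0,0],-1],[[0,0,0],[0,0,0],-1],[[0,0,0],[0,0,0],-1],[[0,0,0],[0,0,0],-1],[[0,0,0],[0,0,0],-1],[[0,0,0],[0,0,0],-1],[[0,0,0],[0,0,0],-1],[[0,0,0.1],[0,0,0],-1],[[0,0,0.2],[0,0,0],-1]]'
python3 -m pendant '[[[0,0,0.4],[0,0,0],-1],[[0,0,0.4],[0,0,0],-1],[[0,0,0.4],[0,0,0],-1],[[0,0,0.4],[0,0,0],-1],[[0,0,0.4],[0,0,0],-1],[[0,0,0.4],[0,0,0],-1],[[0,0,0.4],[0,0,0],-1],[[0,0,0.4],[0,0,0],-1],[[0,0,0.2],[0,0,0],-1],[[0,0,0],[0,0,0],-1]]'
```

```text
time: 5.3
tool_pos: [401.0, 296.7, 59.1]
tcp_rot: [3.141, 0.001, -0.002]
contact_force: [-0.2, 0.5, -0.8]
grip_width: 0.4
finger_force: 0.0
time: 6.13
tool_pos: [402.2, 297.4, 163.0]
tcp_rot: [-3.14, -0.003, -0.002]
contact_force: [-0.5, 0.1, -0.0]
grip_width: 0.7
finger_force: 0.0
```

The fingers closed on nothing, so I'll look again.

```bash
python3 - <<'E'
from h import *
o=bot.get_obs();print(o['tool_pos'],o['tcp_rot'])
p=o['tool_pos'];
for n in('top','side'): print(n,proj(n,[p,p-[0,0,17],[399,299,0],[399,299,68]]).round(1))
a=bot.capture('side')[100:260,160:320]; b=bot.capture('top')[180:300,180:300]
cv2.imwrite('pics/miss.png',np.hstack([cv2.resize(a,(400,400),interpolation=cv2.INTER_CUBIC),cv2.resize(b,(400,400),interpolation=cv2.INTER_CUBIC)]))
E
```

```text
[402.21214844 297.41787183 163.04732613] [-3.14011717e+00 -2.92530288e-03 -2.24973851e-03]
top [[222.  254.1]
 [223.  254.3]
 [229.3 256.5]
 [226.3 256.2]]
side [[216.2 166.5]
 [216.7 172.4]
 [218.9 218.9]
 [217.3 198. ]]
```

View pics/miss.png

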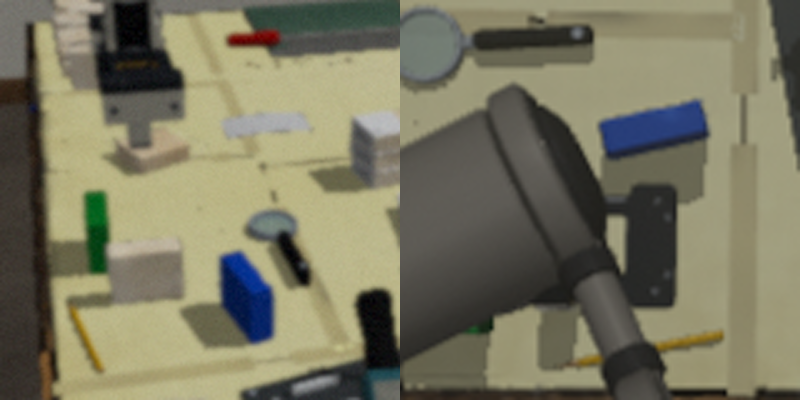

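```bash
python3 - <<'E'
from h import *
p=np.array([402,297,163.])
for z in (250,230,212,200,180,163,146): print(z,((proj('side',[402,297,z])[0]-[180,90])*7.5).round())
for y in (202,392): print('body end',((proj('side',[402,y,212])[0]-[180,90])*7.5).round())
a=np.mean([bot.capture('side').astype(float) for _ in range(2)],0).astype(np.uint8)[90:170,180:260]
cv2.imwrite('pics/tip.png',cv2.resize(a,None,fx=7.5,fy=7.5,interpolation=cv2.INTER_CUBIC))
E
```

```text
250 [253. 334.]
230 [258. 392.]
212 [261. 442.]
200 [264. 475.]
180 [268. 529.]
163 [271. 575.]
146 [274. 619.]
body end [294. 571.]
body end [233. 332.]
```

View pics/tip.png

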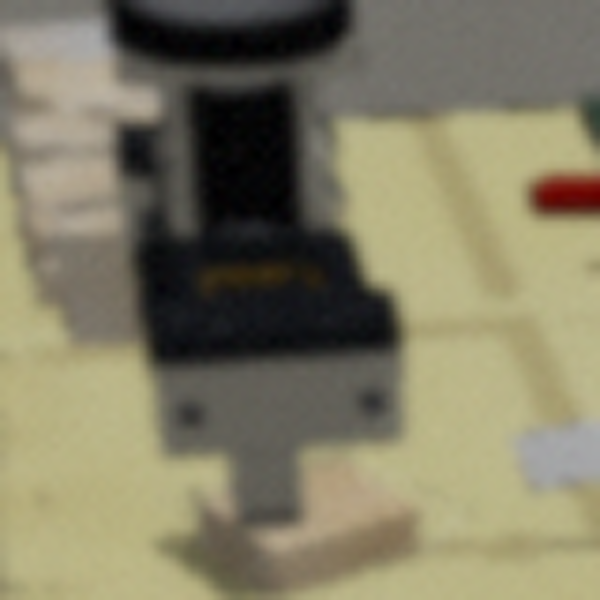

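The picture shows the fingertip at crop (267,522), about 37 mm higher than the TCP reading predicts, while x agrees. That explains the miss: the tip was just above the bar. I'll use true z ≈ reading + 37, so I grasp at a reading of about 11.

```bash
python3 -m pendant '[[[-0.05,0.05,0],[0,0,0],1],[[0,0,0],[0,0,0],1],[[0,0,-0.2],[0,0,0],1],[[0,0,-0.4],[0,0,0],1],[[0,0,-0.4],[0,0,0],1],[[0,0,-0.4],[0,0,0],1],[[0,0,-0.4],[0,0,0],1],[[0,0,-0.4],[0,0,0],1],[[0,0,-0.4],[0,0,0],1],[[0,0,-0.4],[0,0,0],1]]'
python3 -m pendant '[[[0,0,-0.4],[0,0,0],1],[[0,0,-0.4],[0,0,0],1],[[0,0,-0.3],[0,0,0],1],[[0,0,-0.3],[0,0,0],1],[[0,0,-0.2],[0,0,0],1],[[0,0,-0.2],[0,0,0],1],[[0,0,-0.1],[0,0,0],1],[[0,0,0],[0,0,0],1],[[0,0,0],[0,0,0],1],[[0,0,0],[0,0,0],1]]'
python3 - <<'E'
from h import *
o=bot.get_obs();print(o['tool_pos'],o['tcp_rot'],o['contact_force'])
cv2.imwrite('pics/g2.png',cv2.resize(bot.capture('side')[140:240,170:270],None,fx=6,fy=6,interpolation=cv2.INTER_CUBIC))
E
```

```text
time: 7.17
tool_pos: [399.7, 298.4, 70.2]
tcp_rot: [3.141, 0.001, -0.002]
contact_force: [0.9, -0.5, 0.2]
grip_width: 62.4
finger_force: 0.0
time: 8.0
tool_pos: [400.3, 298.7, 14.8]
tcp_rot: [-3.141, -0.001, -0.002]
contact_force: [0.4, -0.7, 0.1]
grip_width: 91.5
finger_force: 0.0
[400.26125911 298.67365184  14.76221762] [-3.14124668e+00 -8.00651393e-04 -2.18239782e-03] [ 0.40343063 -0.66961867  0.1002162 ]
```

View pics/g2.png

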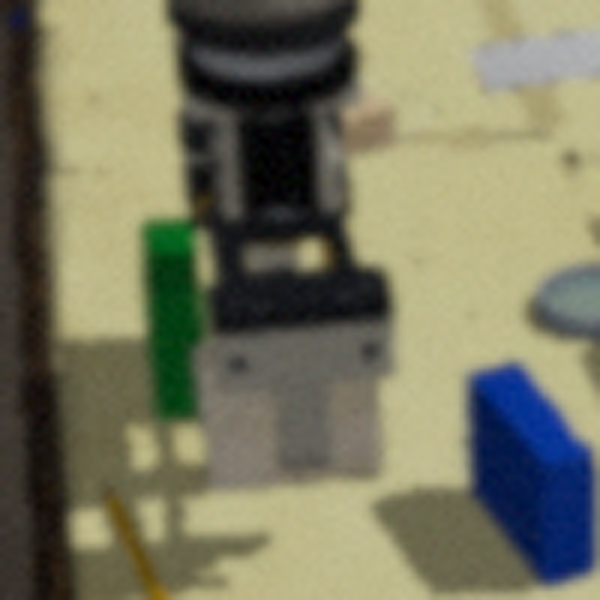

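The near finger is in front of the bar, with its tip at (302,470), about 30 mm up. I'll close.

```bash
python3 -m pendant '[[[0,0,0],[0,0,0],-1],[[0,0,0],[0,0,0],-1],[[0,0,0],[0,0,0],-1],[[0,0,0],[0,0,0],-1],[[0,0,0],[0,0,0],-1],[[0,0,0],[0,0,0],-1],[[0,0,0],[0,0,0],-1],[[0,0,0],[0,0,0],-1],[[0,0,0],[0,0,0],-1],[[0,0,0],[0,0,0],-1]]'
python3 -m pendant '[[[0,0,0],[0,0,0],-1],[[0,0,0],[0,0,0],-1],[[0,0,0.1],[0,0,0],-1],[[0,0,0.4],[0,0,0],-1],[[0,0,0.5],[0,0,0],-1],[[0,0,0.5],[0,0,0],-1],[[0,0,0.5],[0,0,0],-1],[[0,0,0.5],[0,0,0],-1],[[0,0,0],[0,0,0],-1],[[0,0,0],[0,0,0],-1]]'
```

```text
time: 8.88
tool_pos: [399.9, 298.5, 14.3]
tcp_rot: [3.142, 0.0, -0.002]
contact_force: [0.3, 0.9, 0.4]
grip_width: 30.2
finger_force: 0.4
time: 9.72
tool_pos: [400.1, 298.6, 89.6]
tcp_rot: [-3.141, -0.001, -0.002]
contact_force: [-0.2, -1.1, -2.1]
grip_width: 26.2
finger_force: 30.0
```

```bash
python3 -m pendant '[[[0,0,0.5],[0,0,0],-1],[[0,0,0.5],[0,0,0.1],-1],[[0.6,-0.92,0],[0,0,0.2],-1],[[0.6,-0.92,0],[0,0,0.2],-1],[[0.6,-0.92,0],[0,0,0.2],-1],[[0.6,-0.92,0],[0,0,0.2],-1],[[0.6,-0.92,0],[0,0,0.2],-1],[[0.6,-0.92,0],[0,0,0.2],-1],[[0.6,-0.92,0],[0,0,0.2],-1],[[0.6,-0.88,0],[0,0,0],-1]]'
python3 -m pendant '[[[0,0,0],[0,0,0],-1],[[0,0,-0.3],[0,0,0],-1],[[0,0,-0.3],[0,0,0],-1],[[0,0,-0.3],[0,0,0],-1],[[0,0,-0.3],[0,0,0],-1],[[0,0,-0.3],[0,0,0],-1],[[0,0,-0.2],[0,0,0],-1],[[0,0,-0.2],[0,0,0],-1],[[0,0,0],[0,0,0],-1],[[0,0,0],[0,0,0],-1]]'
python3 - <<'E'
from h import *
a=np.mean([bot.capture('side').astype(float) for _ in range(3)],0).astype(np.uint8); cv2.imwrite('pics/st.png',cv2.resize(a[180:290,245:355],None,fx=5.4,fy=5.4,interpolation=cv2.INTER_CUBIC))
E
```

```text
time: 10.55
tool_pos: [543.7, 77.2, 117.7]
tcp_rot: [-3.141, 0.003, 0.179]
contact_force: [-0.0, 0.5, -1.7]
grip_width: 26.4
finger_force: 30.0
time: 11.38
tool_pos: [543.8, 79.0, 62.1]
tcp_rot: [3.142, 0.0, 0.178]
contact_force: [0.7, 0.8, -1.3]
grip_width: 26.1
finger_force: 30.0
```

View pics/st.png

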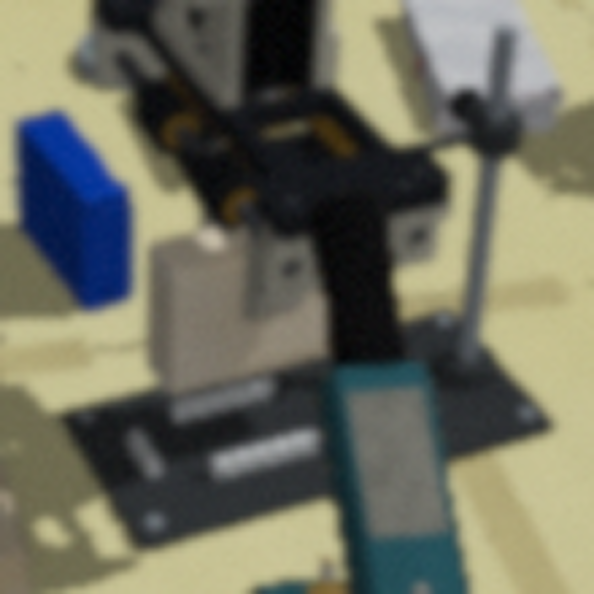

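The bar hangs above the pocket. Its lower near-left corner is at (173,398), the top near-left corner at (168,245), and the bottom near edge reaches (325,352). I'll compare these with the predicted corners.

```bash
python3 - <<'E'
from h import *
c,s=np.cos(.181),np.sin(.181)
o=np.array([543.3,78.5]);R=np.array([[c,-s],[s,c]])
for l in [(-40,-13,47.8),(-40,-13,115.8),(-40,13,47.8),(-40,13,115.8),(40,-13,47.8),(30,-13,47.8)]:
    q=lambda d:((proj('side',[*(R@(np.array(l[:2])+d[:2])+o),l[2]+d[2]])[0]-[245,180])*5.4).round()
    print(l,q(np.zeros(3)),'dx5',q(np.array([5.,0,0])),'dy5',q(np.array([0,5.,0])),'dz5',q(np.array([0,0,5.])))
for st in [(-47.5,0,16),(0,-21,16),(0,21,16)]: print(((proj('side',[*(R@st[:2]+o),st[2]])[0]-[245,180])*5.4).round())
E
```

```text
(-40, -13, 47.8) [170. 402.] dx5 [181. 399.] dy5 [165. 395.] dz5 [170. 393.]
(-40, -13, 115.8) [173. 272.] dx5 [184. 270.] dy5 [168. 266.] dz5 [173. 262.]
(-40, 13, 47.8) [146. 366.] dx5 [157. 364.] dy5 [141. 360.] dz5 [146. 357.]
(-40, 13, 115.8) [148. 238.] dx5 [159. 236.] dy5 [143. 232.] dz5 [148. 228.]
(40, -13, 47.8) [337. 357.] dx5 [348. 354.] dy5 [332. 350.] dz5 [338. 348.]
(30, -13, 47.8) [317. 362.] dx5 [327. 360.] dy5 [312. 356.] dz5 [318. 353.]
[141. 445.]
[260. 447.]
[220. 390.]
```

Predicted and seen positions agree within about 2–3 mm, and the fit has ±5 mm of slack. I'll lower gently and use contact as the test: about 30 on a stop, about 20 on the floor.

```bash
python3 -m pendant '[[[0,0,-0.3],[0,0,0.02],-1],[[0,0,-0.3],[0,0,0],-1],[[0,0,-0.2],[0,0,0],-1],[[0,0,-0.1],[0,0,0],-1],[[0,0,-0.08],[0,0,0],-1],[[0,0,-0.05],[0,0,0],-1],[[0,0,-0.05],[0,0,0],-1],[[0,0,-0.05],[0,0,0],-1],[[0,0,0],[0,0,0],-1],[[0,0,0],[0,0,0],-1]]'
python3 -m pendant '[[[0,0,-0.03],[0,0,0],-1],[[0,0,-0.03],[0,0,0],-1],[[0,0,-0.03],[0,0,0],-1],[[0,0,-0.03],[0,0,0],-1],[[0,0,0],[0,0,0],-1],[[0,0,0],[0,0,0],-1],[[0,0,0],[0,0,0],-1],[[0,0,0],[0,0,0],-1],[[0,0,0],[0,0,0],-1],[[0,0,0],[0,0,0],-1]]'
```

```text
time: 12.37
tool_pos: [544.0, 78.9, 28.5]
tcp_rot: [3.141, -0.0, 0.18]
contact_force: [0.0, 0.2, -1.1]
grip_width: 26.3
finger_force: 30.0
time: 13.2
tool_pos: [544.0, 78.9, 24.9]
tcp_rot: [3.141, -0.0, 0.18]
contact_force: [0.3, 0.2, -1.4]
grip_width: 26.6
finger_force: 30.0
```

Past the stop tops with no contact, so the bar is in the pocket. I'll continue to the floor.

```bash
python3 -m pendant '[[[0,0,-0.03],[0,0,0],-1],[[0,0,-0.03],[0,0,0],-1],[[0,0,-0.03],[0,0,0],-1],[[0,0,-0.02],[0,0,0],-1],[[0,0,-0.02],[0,0,0],-1],[[0,0,0],[0,0,0],-1],[[0,0,0],[0,0,0],-1],[[0,0,0],[0,0,0],-1],[[0,0,0],[0,0,0],-1],[[0,0,0],[0,0,0],-1]]'
```

```text
time: 14.03
tool_pos: [544.0, 78.9, 21.0]
tcp_rot: [3.141, -0.0, 0.18]
contact_force: [-1.3, 0.9, -1.2]
grip_width: 26.3
finger_force: 30.0
```

```bash
python3 -m pendant '[[[0,0,-0.01],[0,0,0],-1],[[0,0,-0.01],[0,0,0],-1],[[0,0,-0.01],[0,0,0],-1],[[0,0,0],[0,0,0],-1],[[0,0,0],[0,0,0],-1],[[0,0,0],[0,0,0],-1],[[0,0,0],[0,0,0],-1],[[0,0,0],[0,0,0],-1],[[0,0,0],[0,0,0],-1],[[0,0,0],[0,0,0],-1]]'
```

```text
time: 14.87
tool_pos: [544.0, 78.9, 20.4]
tcp_rot: [3.141, -0.0, 0.18]
contact_force: [-2.1, -0.3, 5.0]
grip_width: 26.4
finger_force: 30.0
```

Contact comes at 20.4, so the bar is on the floor. I'll open and rise straight up.

```bash
python3 -m pendant '[[[0,0,0],[0,0,0],-0.3],[[0,0,0],[0,0,0],-0.2],[[0,0,0],[0,0,0],0],[[0,0,0],[0,0,0],0.2],[[0,0,0],[0,0,0],0.4],[[0,0,0],[0,0,0],0.6],[[0,0,0],[0,0,0],0.7],[[0,0,0],[0,0,0],0.7],[[0,0,0.1],[0,0,0],0.7],[[0,0,0.2],[0,0,0],0.7]]'
python3 -m pendant '[[[0,0,0.4],[0,0,0],0.7],[[0,0,0.5],[0,0,0],0.7],[[0,0,0.5],[0,0,0],0.7],[[0,0,0.5],[0,0,0],0.7],[[0,0,0.8],[0,0,0],0.7],[[0,0,0.8],[0,0,0],0.7],[[0,0,0.8],[0,0,0],0.7],[[0,0,0.8],[0,0,0],0.7],[[0,0,0.5],[0,0,0],0.7],[[0,0,0],[0,0,0],0.7]]'
```

```text
time: 15.7
tool_pos: [543.4, 78.9, 28.8]
tcp_rot: [-3.141, 0.001, 0.18]
contact_force: [-0.1, 0.0, 1.3]
grip_width: 78.0
finger_force: 0.0
time: 16.53
tool_pos: [545.8, 78.9, 201.4]
tcp_rot: [3.14, -0.008, 0.18]
contact_force: [0.3, -0.7, -0.0]
grip_width: 77.9
finger_force: 0.0
```

```bash
python3 -m pendant '[[[0.08,0.86,0],[0,0,1],0.3],[[0.08,0.86,0],[0,0,1],0.3],[[0.08,0.86,0],[0,0,1],0.3],[[0.08,0.86,0],[0,0,1],0.3],[[0.08,0.86,0],[0,0,1],0.3],[[0.08,0.86,0],[0,0,1],0.3],[[0.08,0.86,0],[0,0,1],0.3],[[0.08,0.86,0],[0,0,1],0.3],[[0.08,0.86,0],[0,0,1],0.3],[[0.08,0.86,0],[0,0,1],0.3]]'
python3 -m pendant '[[[0,0,-0.5],[0,0,1],0.3],[[0,0,-0.5],[0,0,1],0.3],[[0,0,-0.5],[0,0,0.15],0.3],[[0,0,-0.5],[0,0,0],0.3],[[0,0,-0.5],[0,0,0],0.3],[[0,0,-0.5],[0,0,0],0.3],[[0,0,-0.5],[0,0,0],0.3],[[0,0,-0.5],[0,0,0],0.3],[[0,0,0],[0,0,0],0.3],[[0,0,0],[0,0,0],0.3]]'
python3 - <<'E'
from h import *
o=bot.get_obs();p=o['tool_pos'];print(p,o['tcp_rot'])
# tip in side view, saved crops; predicted pixel for tip/loupe centre
print(proj('side',[p-[0,0,17],p+[0,0,23],[570.9,336.8,24]]).round(1))
for l in [(544,79,74),(502,72,6)]: print(proj('top',l).round(1))
a=np.mean([bot.capture('side').astype(float) for _ in range(3)],0).astype(np.uint8)
b=bot.capture('top')
A=cv2.resize(a[110:240,230:350],(480,520),interpolation=cv2.INTER_CUBIC); B=cv2.resize(b[150:280,270:350],(320,520),interpolation=cv2.INTER_CUBIC)
cv2.imwrite('pics/last.png',np.hstack([A,B]))
E
```

```text
time: 17.37
tool_pos: [567.4, 338.0, 196.0]
tcp_rot: [-3.14, 0.001, 1.386]
contact_force: [1.4, -0.0, -0.0]
grip_width: 59.9
finger_force: 0.0
time: 18.2
tool_pos: [567.1, 336.5, 75.8]
tcp_rot: [-3.139, 0.001, 1.638]
contact_force: [0.5, -0.0, 0.4]
grip_width: 60.2
finger_force: 0.0
[567.06241943 336.48280893  75.77171204] [-3.13892374e+00  1.06350395e-03  1.63822331e+00]
[[275.  187.9]
 [275.2 175.6]
 [276.  198.1]]
[[314.8 199.3]]
[[315.1 218.6]]
```

View pics/last.png

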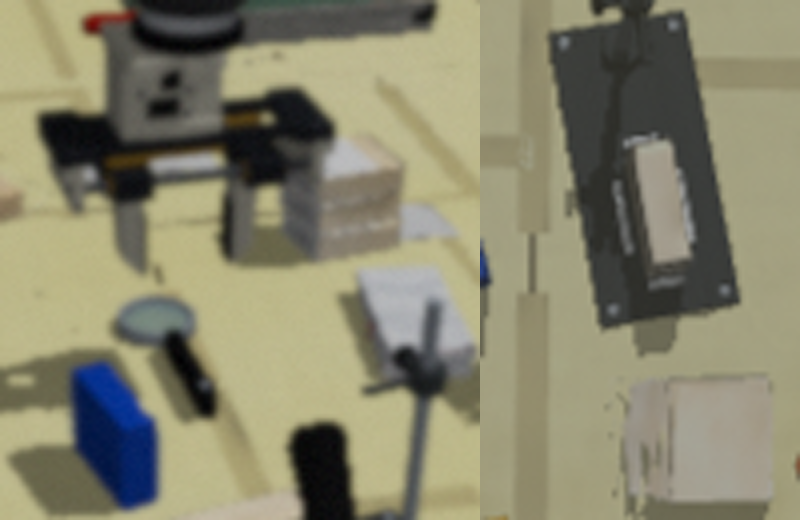

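The bar stands cleanly in the pocket in the top crop at (665,205). The side crop shows the fingertips at (135,270) and (235,260), straddling the handle direction with a tip height of about 97. I'll descend to near the table, then probe gently.

```bash
python3 -m pendant '[[[0.12,0,-0.5],[0,0,0],0],[[0,0,-0.5],[0,0,0],0],[[0,0,-0.5],[0,0,0],0],[[0,0,-0.4],[0,0,0],0],[[0,0,-0.4],[0,0,0],0],[[0,0,-0.3],[0,0,0],0],[[0,0,-0.2],[0,0,0],0],[[0,0,0],[0,0,0],0],[[0,0,0],[0,0,0],0],[[0,0,0],[0,0,0],0]]'
python3 -m pendant '[[[0,0,-0.05],[0,0,0],0],[[0,0,-0.05],[0,0,0],0],[[0,0,-0.03],[0,0,0],0],[[0,0,-0.03],[0,0,0],0],[[0,0,0],[0,0,0],0],[[0,0,0],[0,0,0],0],[[0,0,0],[0,0,0],0],[[0,0,0],[0,0,0],0],[[0,0,0],[0,0,0],0],[[0,0,0],[0,0,0],0]]'
```

```text
time: 19.23
tool_pos: [572.1, 337.2, -6.2]
tcp_rot: [3.14, -0.0, 1.638]
contact_force: [-0.3, -0.9, -0.6]
grip_width: 46.3
finger_force: 0.0
time: 20.07
tool_pos: [571.5, 336.9, -11.7]
tcp_rot: [3.141, 0.0, 1.638]
contact_force: [0.3, -1.2, 0.3]
grip_width: 46.3
finger_force: 0.0
```

```bash
python3 -m pendant '[[[0,0,-0.03],[0,0,0],0],[[0,0,-0.03],[0,0,0],0],[[0,0,-0.03],[0,0,0],0],[[0,0,-0.03],[0,0,0],0],[[0,0,-0.03],[0,0,0],0],[[0,0,0],[0,0,0],-0.2],[[0,0,0],[0,0,0],-0.3],[[0,0,0],[0,0,0],-0.3],[[0,0,0],[0,0,0],-0.3],[[0,0,0],[0,0,0],-0.3]]'
```

```text
time: 20.9
tool_pos: [571.6, 336.9, -16.2]
tcp_rot: [3.141, -0.0, 1.638]
contact_force: [-0.5, -0.2, -0.2]
grip_width: 32.2
finger_force: 0.0
```

```bash
python3 -m pendant '[[[0,0,0],[0,0,0],-0.5],[[0,0,0],[0,0,0],-0.6],[[0,0,0],[0,0,0],-0.65],[[0,0,0],[0,0,0],-0.7],[[0,0,0],[0,0,0],-0.8],[[0,0,0],[0,0,0],-1],[[0,0,0],[0,0,0],-1],[[0,0,0],[0,0,0],-1],[[0,0,0],[0,0,0],-1],[[0,0,0],[0,0,0],-1]]'
python3 -m pendant '[[[0,0,0],[0,0,0],-1],[[0,0,0],[0,0,0],-1],[[0,0,0],[0,0,0],-1],[[0,0,0.05],[0,0,0],-1],[[0,0,0.1],[0,0,0],-1],[[0,0,0.2],[0,0,0],-1],[[0,0,0.3],[0,0,0],-1],[[0,0,0.3],[0,0,0],-1],[[0,0,0.3],[0,0,0],-1],[[0,0,0],[0,0,0],-1]]'
```

```text
time: 21.73
tool_pos: [571.6, 336.9, -16.3]
tcp_rot: [3.141, 0.0, 1.638]
contact_force: [0.3, 1.2, 0.5]
grip_width: 13.8
finger_force: 30.0
time: 22.57
tool_pos: [573.1, 337.6, 24.4]
tcp_rot: [3.137, -0.002, 1.638]
contact_force: [1.0, -0.2, -0.5]
grip_width: 13.9
finger_force: 30.0
```

Gripped at 13.8 mm. I'll lift high so the gripper body clears the post, then traverse.

```bash
python3 -m pendant '[[[0,0,0.3],[0,0,0],-1],[[0,0,0.5],[0,0,0],-1],[[0,0,0.6],[0,0,0],-1],[[0,0,0.6],[0,0,0],-1],[[0,0,0.6],[0,0,0],-1],[[0,0,0.6],[0,0,0],-1],[[0,0,0.6],[0,0,0],-1],[[0,0,0.5],[0,0,0],-1],[[0,0,0.3],[0,0,0],-1],[[0,0,0.1],[0,0,0],-1]]'
python3 -m pendant '[[[-0.1,-0.2,0],[0,0,0],-1],[[-0.1,-0.4,0],[0,0,0],-1],[[-0.1,-0.6,0],[0,0,0],-1],[[-0.1,-0.6,0],[0,0,0],-1],[[-0.1,-0.6,0],[0,0,0],-1],[[-0.1,-0.6,0],[0,0,0],-1],[[-0.1,-0.6,0],[0,0,0],-1],[[0,-0.6,0],[0,0,0],-1],[[0,-0.6,0],[0,0,0],-1],[[0,-0.6,0],[0,0,0],-1]]'
python3 -m pendant '[[[0,-0.6,0],[0,0,0],-1],[[0,-0.6,0],[0,0,0],-1],[[0,-0.6,0],[0,0,0],-1],[[0,-0.6,0],[0,0,0],-1],[[0,-0.6,0],[0,0,0],-1],[[0,-0.6,0],[0,0,0],-1],[[0,-0.6,0],[0,0,0],-1],[[0,-0.6,0],[0,0,0],-1],[[0,-0.6,0],[0,0,0],-1],[[0,-0.3,0],[0,0,0],-1]]'
```

```text
time: 23.4
tool_pos: [572.1, 337.2, 164.3]
tcp_rot: [3.139, -0.001, 1.638]
contact_force: [-0.2, -0.2, -1.6]
grip_width: 13.9
finger_force: 30.0
time: 24.23
tool_pos: [549.3, 173.5, 160.9]
tcp_rot: [-3.139, 0.0, 1.638]
contact_force: [-0.2, 0.4, -1.4]
grip_width: 13.7
finger_force: 30.0
time: 25.07
tool_pos: [549.4, 9.6, 160.5]
tcp_rot: [-3.141, -0.014, 1.636]
contact_force: [4.0, 37.7, -4.3]
grip_width: 13.6
finger_force: 30.0
```

A 37 N contact: the tall stapler's handle at -y. I'll back off now.

```bash
python3 -m pendant '[[[0,0.5,0],[0,0,0],-1],[[0,0.5,0],[0,0,0],-1],[[0,0.5,0],[0,0,0],-1],[[0,0.3,0],[0,0,0],-1],[[0,0,0],[0,0,0],-1],[[0,0,0],[0,0,0],-1],[[0,0,0],[0,0,0],-1],[[0,0,0],[0,0,0],-1],[[0,0,0],[0,0,0],-1],[[0,0,0],[0,0,0],-1]]'
python3 - <<'E'
from h import *
print('handle end',tri((531/800*560,275/600*420),(443/800*560,312/600*420)),'far end of black',tri((572/800*560,282/600*420),(452/800*560,352/600*420)))
b=bot.capture('top');cv2.imwrite('pics/x.png',b)
o=cv2.imread('pics/top0.png');o=cv2.resize(o,(560,420),interpolation=cv2.INTER_AREA)
d=cv2.absdiff(b,o).max(2)
m=(d>40)
# stapler region shift by phase correlation on the unobstructed right part
r=(slice(180,235),slice(400,490))
print(cv2.phaseCorrelate(cv2.cvtColor(o,6)[r].astype(np.float32),cv2.cvtColor(b,6)[r].astype(np.float32)))
g=bot.capture('side');cv2.imwrite('pics/y.png',g);s=cv2.resize(cv2.imread('pics/side0.png'),(560,420),interpolation=cv2.INTER_AREA)
for r in [(slice(260,410),slice(285,365)),(slice(300,380),slice(200,260))]: print(cv2.phaseCorrelate(cv2.cvtColor(s,6)[r].astype(np.float32),cv2.cvtColor(g,6)[r].astype(np.float32)))
E
```

```text
time: 25.9
tool_pos: [550.6, 57.3, 162.2]
tcp_rot: [3.141, 0.0, 1.637]
contact_force: [0.1, 0.7, -0.9]
grip_width: 13.9
finger_force: 30.0
handle end (array([543.82122142, -36.90327979, 206.03396156]), array([-0.61778425,  2.84444247,  2.86985966, -0.51162487])) far end of black (array([ 535.55554321, -105.10662954,  192.47835351]), array([-0.58487147,  2.6329934 ,  2.66069129, -0.48029868]))
((0.1892027225716859, 0.08763424457536928), 0.8101356223777488)
((0.03433291472817501, -0.005730571362974501), 0.9919222135543824)
((-0.05644578282777246, 0.01751544523805393), 1.008616285721461)
```

The stapler did not move, but its handle end at about (544, -37, 206) blocks the loupe coming from -y. I'll bring the handle in from the robot side instead, heading about -0.4: retreat in -x first, then rotate.

```bash
python3 -m pendant '[[[-0.4,0.2,0],[0,0,0],-1],[[-0.7,0.3,0],[0,0,0],-1],[[-0.7,0.3,0],[0,0,0],-1],[[-0.7,0.3,0],[0,0,0],-1],[[-0.7,0.3,0],[0,0,0],-1],[[-0.4,0.2,0],[0,0,-0.3],-1],[[0,0,0],[0,0,-0.7],-1],[[0,0,0],[0,0,-0.9],-1],[[0,0,0],[0,0,-0.9],-1],[[0,0,0],[0,0,-0.9],-1]]'
python3 -m pendant '[[[0,0,0],[0,0,-0.9],-1],[[0,0,0],[0,0,-0.9],-1],[[0,0,0],[0,0,-0.9],-1],[[0,0,0],[0,0,-0.9],-1],[[0,0,0],[0,0,-0.9],-1],[[0,0,0],[0,0,-0.9],-1],[[0,0,0],[0,0,-0.9],-1],[[0,0,0],[0,0,-0.9],-1],[[0,0,0],[0,0,-0.9],-1],[[0,0,0],[0,0,-0.9],-1]]'
python3 -m pendant '[[[0,0,0],[0,0,-0.9],-1],[[0,0,0],[0,0,-0.9],-1],[[0,0,0],[0,0,-0.9],-1],[[0,0,0],[0,0,-0.9],-1],[[0,0,0],[0,0,-0.6],-1],[[0,0,0],[0,0,-0.2],-1],[[0,0,0],[0,0,0],-1],[[0,0,0],[0,0,0],-1],[[0,0,0],[0,0,0],-1],[[0,0,0],[0,0,0],-1]]'
```

```text
time: 26.83
tool_pos: [442.6, 105.9, 162.5]
tcp_rot: [3.141, -0.0, 1.189]
contact_force: [-0.0, 0.2, -1.5]
grip_width: 13.5
finger_force: 30.0
time: 27.67
tool_pos: [442.6, 105.8, 162.4]
tcp_rot: [3.141, -0.0, 0.109]
contact_force: [-0.5, -0.2, -0.9]
grip_width: 14.0
finger_force: 30.0
time: 28.5
tool_pos: [442.5, 105.9, 162.2]
tcp_rot: [3.142, 0.0, -0.413]
contact_force: [0.7, 0.0, -2.0]
grip_width: 13.9
finger_force: 30.0
```

```bash
cat > ring.py <<'E'
from h import *
from scipy.optimize import minimize
def ring(c0):
    ref={n:cv2.resize(cv2.imread(f'pics/{n}0.png'),(560,420),interpolation=cv2.INTER_AREA).astype(float) for n in('top','side')}
    a=np.linspace(0,2*np.pi,120,endpoint=False); out={}
    for n in('top','side'):
        im=np.mean([bot.capture(n).astype(float) for _ in range(3)],0)
        d=cv2.GaussianBlur(np.abs(im-ref[n]).max(2),(0,0),.7).astype(np.float32)
        out[n]=d
        cv2.imwrite(f'pics/now_{n}.png',im.astype(np.uint8))
        def samp(c,r,tilt=(0,0)):
            x=r*np.cos(a);y=r*np.sin(a)
            q=proj(n,np.c_[c[0]+x,c[1]+y,c[2]+tilt[0]*x+tilt[1]*y]).astype(np.float32)
            return cv2.remap(d,q[:,0].reshape(1,-1),q[:,1].reshape(1,-1),1)[0]
        K,T=P(n);ex,ey=T[0,:3],T[1,:3]
        best=max(((np.mean(np.minimum(samp(c0+i*ex+j*ey,28),50)-np.minimum(samp(c0+i*ex+j*ey,34.5),50)),i,j) for i in np.arange(-20,20.1,1) for j in np.arange(-20,20.1,1)))
        c=c0+best[1]*ex+best[2]*ey; out[n+'uv']=proj(n,c)[0]; print(n,'score',best,out[n+'uv'].round(1))
    return tri(out['topuv'],out['sideuv'])
if __name__=='__main__':
    o=bot.get_obs();p=o['tool_pos'];y=o['tcp_rot'][2];print(p,y)
    c0=p+[78*np.cos(y),78*np.sin(y),22];print('pred',c0);r=ring(c0);print('ring',r)
    v=r[0]-p;print('rel in tool heading', v[0]*np.cos(y)+v[1]*np.sin(y), -v[0]*np.sin(y)+v[1]*np.cos(y), v[2])
E
python3 ring.py
```

```text
[442.53038835 105.87786051 162.24539389] -0.4127279099727257
pred [513.98073158  74.59130666 184.24539389]Traceback (most recent call last):
  File "ring.py", line 21, in <module>
    c0=p+[78*np.cos(y),78*np.sin(y),22];print('pred',c0);r=ring(c0);print('ring',r)
                                                           ~~~~^^^^
  File "ring.py", line 16, in ring
    best=max(((np.mean(np.minimum(samp(c0+i*ex+j*ey,28),50)-np.minimum(samp(c0+i*ex+j*ey,34.5),50)),i,j) for i in np.arange(-20,20.1,1) for j in np.arange(-20,20.1,1)))
  File "ring.py", line 16, in <genexpr>
    best=max(((np.mean(np.minimum(samp(c0+i*ex+j*ey,28),50)-np.minimum(samp(c0+i*ex+j*ey,34.5),50)),i,j) for i in np.arange(-20,20.1,1) for j in np.arange(-20,20.1,1)))
                                  ~~~~^^^^^^^^^^^^^^^^^
  File "ring.py", line 13, in samp
    q=proj(n,np.c_[c[0]+x,c[1]+y,c[2]+tilt[0]*x+tilt[1]*y]).astype(np.float32)
      ~~~~^^^^^^^^^^^^^^^^^^^^^^^^^^^^^^^^^^^^^^^^^^^^^^^^^
  File "h.py", line 7, in proj
    K,T=P(n); X=np.atleast_2d(X).astype(float); c=X@T[:3,:3].T+T[:3,3]; u=c@K.T; return u[:,:2]/u[:,2:]
        ~^^^
  File "h.py", line 4, in P
    c=bot.camera_params(n); f=210/np.tan(np.radians(c['fovy'])/2)
ValueError: time passes only in moves, steps and waits
```

```bash
sed -i 's/^def P(n):/import functools\n@functools.lru_cache(None)\ndef P(n):/' h.py; python3 ring.py
```

```text
[442.53106289 105.88939748 162.24065832] -0.4132634167071567
pred [513.96464171  74.56458597 184.24065832]
top score (np.float32(9.791826), np.float64(1.0), np.float64(-12.0)) [321.5 199.9]
side score (np.float32(18.347818), np.float64(11.0), np.float64(-2.0)) [284.5 198.9]
ring (array([525.48359694,  73.77148824, 185.71849419]), array([ 0.07030542, -0.39848135, -0.39955193,  0.06440331]))
rel in tool heading 88.86774144841878 3.899683229784621 23.477835873536463
```

The ring sits 89 mm ahead of the tool: the stapler contact slid the loupe about 11 mm in the grip. It is still level (z offset 23.5 against 22) and held. I'll move over the bar and down to pointer height.

```bash
python3 -m pendant '[[[0.14,0.04,0],[0,0,0],-1],[[0.15,0.04,-0.1],[0,0,0],-1],[[0.15,0.03,-0.2],[0,0,0],-1],[[0.14,0.03,-0.3],[0,0,0],-1],[[0,0,-0.3],[0,0,0],-1],[[0,0,-0.3],[0,0,0],-1],[[0,0,-0.2],[0,0,0],-1],[[0,0,-0.06],[0,0,0],-1],[[0,0,0],[0,0,0],-1],[[0,0,0],[0,0,0],-1]]'
cat > chk.py <<'E'
from h import *
# handle axis: dark handle pixels in side/top difference are partly hidden; check ring ellipse tilt by model fit
from scipy.optimize import minimize
import sys
c0=np.array(eval(sys.argv[1]));a=np.linspace(0,2*np.pi,160,endpoint=False);D={}
for n in('top','side'):
    ref=cv2.resize(cv2.imread(f'pics/{n}0.png'),(560,420),interpolation=cv2.INTER_AREA).astype(float)
    D[n]=cv2.GaussianBlur(np.abs(cv2.imread(f'pics/now_{n}.png').astype(float)-ref).max(2),(0,0),.7).astype(np.float32)
def sc(n,p,r):
    x=r*np.cos(a);y=r*np.sin(a);q=proj(n,np.c_[p[0]+x,p[1]+y,p[2]+p[3]*x+p[4]*y]).astype(np.float32)
    return np.minimum(cv2.remap(D[n],q[:,0].reshape(1,-1),q[:,1].reshape(1,-1),1)[0],50)
f=lambda p:-sum(np.mean(sc(n,p,28.5)-sc(n,p,33.5)) for n in D)
r=minimize(f,[*c0,0,0],method='Nelder-Mead',options=dict(initial_simplex=np.vstack([np.r_[c0,0,0]]+[np.r_[c0,0,0]+e for e in np.diag([3,3,3,.1,.1])]),maxiter=600));print('fit',r.x.round(3),r.fun)
E
python3 ring.py; python3 chk.py '[543,78,140]'
python3 - <<'E'
from h import *
s=cv2.resize(cv2.imread('pics/side0.png'),(560,420),interpolation=cv2.INTER_AREA);g=cv2.cvtColor(s,6)
n=cv2.cvtColor(cv2.imread('pics/now_side.png'),6)
print(g[200:214,314:342]);print(g[180:192,332:344])
q=lambda x:proj('side',[x])[0].round(1);print('post190',q([656.4,99.2,190]),'tip142',q([615.1,91.6,142]),q([615.1,91.6,138]))
E
```

```text
time: 29.78
tool_pos: [460.0, 110.1, 118.5]
tcp_rot: [3.142, -0.0, -0.414]
contact_force: [0.4, 0.9, -1.5]
grip_width: 13.7
finger_force: 30.0
[459.97756361 110.06324536 118.48909089] -0.4138159092420661
pred [531.39382481  78.69897212 140.48909089]
top score (np.float32(13.120448), np.float64(4.0), np.float64(-11.0)) [319.1 195.7]
side score (np.float32(21.51227), np.float64(9.0), np.float64(7.0)) [290.2 218. ]
ring (array([541.74787704,  74.35105286, 133.85298534]), array([ 0.33347954, -1.87242451, -1.87640646,  0.31445267]))
rel in tool heading 89.22842341065505 0.18250238638911753 15.363894446403037
fit [5.42076e+02 7.49390e+01 1.38187e+02 1.25000e-01 1.64000e-01] -38.19426345825195
[[177 176 178 179 176 164 141 115 103  95  88  84  88  83  62  34  23  26
   31  32  44  57  68  74  79  79  83  94]
 [179 177 178 178 176 171 151 128 106  95  90  88  94  95  79  54  37  30
   28  28  37  50  63  67  69  64  65  77]
 [178 178 178 176 176 174 161 137 109  96  95  98 101 103  94  79  59  43
   30  28  34  43  54  60  58  54  55  70]
 [178 177 176 176 178 175 168 147 119 104 101 104 105
[... 1204 characters left out ...]
  81  99 134 162 174 177 174]]
[[175 176 177 175 172 173 174 173 176 178 179 177]
 [174 173 173 172 172 172 172 174 176 178 178 177]
 [171 173 171 170 172 173 173 174 176 178 179 178]
 [174 172 171 171 168 166 167 170 174 176 178 178]
 [177 175 175 173 159 147 146 154 164 170 174 177]
 [178 177 176 168 146 127 121 131 148 162 171 175]
 [178 178 176 166 132 105  99 110 133 157 170 172]
 [175 176 172 159 122  91  83 100 129 156 171 175]
 [173 174 169 155 116  84  78  98 132 156 171 176]
 [173 172 166 145 106  81  77  98 131 159 170 174]
 [171 170 162 140 101  78  79 102 135 161 172 173]
 [169 169 160 134  97  77  83 110 144 167 175 175]]
post190 [338.2 185.4] tip142 [320.2 207. ] [320.1 208.5]
```

```bash
python3 - <<'E'
from h import *
g=cv2.cvtColor(cv2.imread('pics/now_side.png'),6)
c=np.array([541.5,76.5,141]);a=np.linspace(0,2*np.pi,36)
q=proj('side',c+31*np.c_[np.cos(a),np.sin(a),0*a]);print(proj('side',c),q.min(0),q.max(0))
print('     '+' '.join(f'{x%100:02d}' for x in range(262,318)))
for v in range(196,236): print(v,' '.join(f'{x//10:2d}' for x in g[v,262:318]))
E
```

```text
[[290.79680112 214.64987552]] [276.8397807  207.09729338] [304.73148318 222.66770277]
     62 63 64 65 66 67 68 69 70 71 72 73 74 75 76 77 78 79 80 81 82 83 84 85 86 87 88 89 90 91 92 93 94 95 96 97 98 99 00 01 02 03 04 05 06 07 08 09 10 11 12 13 14 15 16 17
196 18 18 18 18 18 18 18 18 18 18 18 17 16 16 15 16 16 16 16 17 18 18 18 18 18 18 18 18 18 18 18 18 18 18 18 18 18 18 18 18 18 18 18 18 18 18 18 18 18 18 18 18 18 18 18 18
197 18 18 18 18 18 18 18 18 18 18 18 18 17 16 16 16 16 16 16 17 18 18 18 18 18 18 18 18 18 18 18 18 18 18 18 18 18 18 18 18 18 18 18 18 18 18 18 18 18 18 18 18 18 18 18 18
198 18 18 18 18 18 18 18 18 18 18 18 18 17 16 16 16 16 16 16 16 17 18 18 18 18 18 18 18 18 18 18 18 18 18 18 18 18 18 18 18 18 18 18 18 18 18 18 18 18 18 18 18 18 18 18 18
199 18 18 18 18 18 18 18 18 18 18 18 18 18 17 16 16 16 15 16 16 17 17 18 18 18 18 18 18 18 18 18 18 18 18 18 18 18 18 18 18 18 18 18 18 18 18 18 18 18 18 18 18 18 18 18 18
200 18 18 18 18 18 18 18 18 18 18 18 18 18 17 16 16 16 16 16 16 16 17 18 18 18 18 18 18 18 18 18 18 18 18 18 18 18 18 18 18 18 18 18 18 18 18 18 18 18 18
[... 5338 characters left out ...]
  1  1  2  8
232  3  3  3  3  3  3  6 11 15 18 18 18 18 18 18 18 18 18 18 18 18 18 18 18 18 18 18 17 16 16 16 16 16 15 15 16 17 18 17 17 17 15  9  4  1  1  0  1  1  1  1  1  1  1  2  8
233  3  3  3  3  3  4  6 11 16 18 18 18 18 18 18 18 18 18 18 18 18 18 18 18 18 18 18 18 17 16 16 16 16 16 16 17 18 18 18 18 17 15 10  5  2  1  1  1  0  1  1  1  1  1  2  7
234  3  3  3  3  4  5  8 13 16 18 18 18 18 18 18 18 18 18 18 18 18 18 18 18 18 18 18 18 17 17 16 16 17 17 17 17 18 18 18 18 18 16 12  7  3  1  1  1  1  1  1  1  1  1  2  5
235  3  4  5  6  7  9 12 15 17 18 18 18 18 18 18 18 18 18 18 18 18 18 18 18 18 18 18 18 18 18 17 18 18 18 18 18 18 18 18 18 18 18 15 10  4  1  1  1  1  1  1  1  1  1  1  3
```

The side patch shows the ring clearly: top edge at row 207, bottom at row 226, right edge at column 304. I'll get the same from the top view, then fit the ring as a cylinder.

```bash
python3 - <<'E'
from h import *
g=cv2.imread('pics/now_top.png')[:,:,1]
c=np.array([541.5,76.5,139]);a=np.linspace(0,2*np.pi,36)
q=proj('top',c+31*np.c_[np.cos(a),np.sin(a),0*a]);print(proj('top',c),q.min(0),q.max(0))
print('     '+' '.join(f'{x%100:02d}' for x in range(296,342)))
for v in range(176,218): print(v,' '.join(f'{x//10:2d}' for x in g[v,296:342]))
E
```

```text
[[318.26950196 196.28348562]] [305.2693741 183.4615336] [331.2483792  209.17246748]
     96 97 98 99 00 01 02 03 04 05 06 07 08 09 10 11 12 13 14 15 16 17 18 19 20 21 22 23 24 25 26 27 28 29 30 31 32 33 34 35 36 37 38 39 40 41
176  5  5  5  5  5  5  4  4  4  5  5  5  5  5  5  5  5  5  5  5  5  5  5  5  5  5  5  5  5  8 13 15 15 15 15 15 15 15 15 15 15 15 15 15 15 15
177  5  5  5  5  5  5  4  4  4  5  5  5  5  5  5  5  5  5  5  5  5  5  5  5  5  5  5  5  5  7 13 15 15 15 15 15 15 15 15 15 15 15 15 15 15 15
178  5  5  5  5  5  4  4  4  4  5  5  5  5  5  5  5  5  5  5  5  5  5  5  5  5  5  5  5  5  6 13 15 15 15 15 15 15 15 15 15 15 15 15 15 15 15
179  5  5  5  5  5  4  4  4  4  5  5  5  5  5  5  5  5  5  5  5  5  5  5  5  5  5  5  5  5  5 11 14 15 15 15 15 15 15 15 15 15 15 15 15 15 15
180  5  5  5  5  5  4  4  4  4  5  5  5  5  5  5  5  5  5  5  5  5  5  5  5  5  5  5  5  5  5  8 13 15 15 15 15 15 15 15 15 15 15 15 15 15 15
181  5  5  5  5  5  4  4  4  4  5  5  5  5  5  5  5  5  5  5  5  5  5  5  5  5  5  5  5  5  5  8 13 15 15 15 15 15 15 15 15 15 15 15 15 15 15
182  5  5  5  5  5  4
[... 4390 characters left out ...]
  9  9  9  9  9  8  9  9  9  8  8  8  8  8  8  8  8  8  8  8  8  8  8  8  8  8  8  8  8  8  8  8  8  8  8  8  8  8  8  8  8  8  8  8
214  9  8  9  9  9  8  8  8  8  8  8  8  8  8  8  8  8  8  8  8  8  8  8  8  8  8  8  8  8  8  8  8  8  8  8  8  8  8  8  8  8  8  8  8  8  8
215  8  8  8  8  8  8  8  8  8  8  8  8  8  8  8  8  8  8  8  8  8  8  8  8  8  8  8  8  8  8  8  8  8  8  8  8  8  8  8  8  8  8  8  8  8  8
216  8  8  8  8  8  8  8  8  8  8  8  8  8  8  8  8  8  8  8  8  8  8  8  8  8  8  8  8  8  8  8  8  8  8  8  8  8  8  8  8  8  8  8  8  8  8
217  8  8  8  8  8  8  8  8  8  8  8  8  8  8  8  8  8  8  8  8  8  8  8  8  8  8  8  8  8  8  8  8  8  8  8  8  8  8  8  8  8  8  8  8  8  8
```

```bash
cat > fit.py <<'E'
from h import *
from scipy.optimize import least_squares
def fit(S,T,c0,st=.03):
    a=np.linspace(0,2*np.pi,180)
    def hull(n,p):
        x,y=31*np.cos(a),31*np.sin(a);C=np.vstack([np.c_[p[0]+x-h*p[3],p[1]+y-h*p[4],p[2]+h+p[3]*x+p[4]*y] for h in(-6,6)])
        return cv2.convexHull(proj(n,C).astype(np.float32))
    def res(p):
        H={'side':hull('side',p),'top':hull('top',p)}
        return np.r_[[cv2.pointPolygonTest(H['side'],(float(u),float(v)),True) for u,v in S],[cv2.pointPolygonTest(H['top'],(float(u),float(v)),True) for u,v in T],p[3]/st*.3,p[4]/st*.3]
    r=least_squares(res,[*c0,0,0],diff_step=1e-3,x_scale=[1,1,1,.02,.02],loss='soft_l1',f_scale=.5);J=np.linalg.inv(r.jac.T@r.jac)
    print(r.x.round(3),'rms',np.sqrt(np.mean(r.fun**2)).round(2),'sd',(np.sqrt(np.diag(J))*.4).round(2))
if __name__=='__main__':
    S=[(286,207),(290,206.6),(294,207),(296,207.3),(298,208),(300,209),(302,210.3),(303,211.5),(304,213),(278,220.3),(280,222.5),(282,223.8),(284,224.5),(286,225.4),(288,226),(292,226.5),(294,226.4),(296,225.7),(298,225),(300,224.2),(276.5,217)]
    T=[(316,183.4),(318,183),(320,183),(322,183.2),(323,183.5),(324,183.7),(325,184.2),(326,185)]
    for st in(.0001,.03,.1): fit(S,T,[542,75,138],st)
E
python3 fit.py
```

```text
[541.585  75.023 138.067   0.     -0.   ] rms 0.4 sd [0.55 1.3  1.01 0.   0.  ]
[ 5.41412e+02  7.44420e+01  1.38505e+02 -6.80000e-02  0.00000e+00] rms 0.3 sd [0.53 1.3  0.99 0.02 0.04]
[ 5.41375e+02  7.42420e+01  1.38584e+02 -5.80000e-02 -2.30000e-02] rms 0.25 sd [0.53 1.3  0.99 0.02 0.02]
```

The fit puts the ring at about (541.4, 74.6, 138.3), pitched down about 0.03–0.05. I'll correct by tilting up 0.035 and shifting (+2.5, +2.9, +0.6).

```bash
python3 -m pendant '[[[0.04,0.05,0.01],[-0.03,-0.07,0],-1],[[0.04,0.05,0.01],[-0.03,-0.07,0],-1],[[0,0,0],[-0.03,-0.07,0],-1],[[0,0,0],[-0.03,-0.06,0],-1],[[0,0,0],[0,0,0],-1],[[0,0,0],[0,0,0],-1],[[0,0,0],[0,0,0],-1],[[0,0,0],[0,0,0],-1],[[0,0,0],[0,0,0],-1],[[0,0,0],[0,0,0],-1]]'
cat > pr.py <<'E'
from h import *
M={n:np.mean([bot.capture(n).astype(float) for _ in range(4)],0).astype(np.uint8) for n in('top','side')}
for n in M: cv2.imwrite(f'pics/now_{n}.png',M[n])
g=cv2.cvtColor(M['side'],6).astype(int)
def cross(col,lv,up):  # sub-pixel crossing of level
    for i in range(len(col)-1):
        if (col[i]-lv)*(col[i+1]-lv)<=0 and col[i]!=col[i+1]: return i+(col[i]-lv)/(col[i]-col[i+1])
S=[]
for u in range(286,305):
    k=cross(g[200:217,u],140,1)
    if k is not None:S.append((u,round(float(200+k),1)))
for u in range(278,299,2):
    k=cross(g[234:216:-1,u],140,1)
    if k is not None:S.append((u,round(float(234-k),1)))
h=M['top'][:,:,1].astype(int);T=[]
for u in range(316,327):
    k=cross(h[177:188,u],75,1)
    if k is not None:T.append((u,round(float(177+k),1)))
print(S,T);from fit import fit
for st in(.0001,.03,.1):fit(S,T,[543,78,141],st)
o=bot.get_obs();print(o['tool_pos'],o['tcp_rot'],np.abs(o['dq']).max())
E
python3 pr.py
```

```text
time: 30.92
tool_pos: [462.4, 113.1, 119.0]
tcp_rot: [3.141, -0.035, -0.414]
contact_force: [-0.1, -0.2, -1.3]
grip_width: 13.5
finger_force: 30.0
[(286, 205.3), (287, 205.2), (288, 205.0), (289, 204.8), (290, 204.7), (291, 204.8), (292, 204.8), (293, 204.9), (294, 204.9), (295, 205.1), (296, 205.3), (297, 205.5), (298, 205.8), (299, 206.3), (300, 206.8), (301, 207.3), (302, 207.9), (303, 208.9), (304, 210.7), (278, 217.7), (280, 220.1), (282, 221.5), (284, 222.3), (286, 223.2), (288, 223.9), (290, 224.1), (292, 224.1), (294, 223.8), (296, 223.2), (298, 222.6)] [(316, 182.0), (317, 181.9), (318, 181.7), (319, 181.6), (320, 182.0), (321, 182.3), (322, 182.3), (323, 182.5), (324, 183.3), (325, 177.1), (326, 182.1)]
[544.041  76.984 141.026   0.     -0.   ] rms 1.05 sd [0.5  1.52 1.05 0.   0.  ]
[ 5.43520e+02  7.57910e+01  1.42453e+02 -3.50000e-02 -3.80000e-02] rms 0.97 sd [0.51 1.64 1.14 0.02 0.01]
[ 5.43495e+02  7.57020e+01  1.42528e+02 -3.90000e-02 -3.80000e-02] rms 0.97 sd [0.51 1.69 1.17 0.02 0.01]
[462.32882191 113.07158345 119.02212359] [ 3.14132668 -0.03538769 -0.41384467] 0.002448030623050673
```

Level within about 0.03 and heights agree. As an independent level check, I'll locate the handle's visible top edge on both sides of the fingers in the side view.

```bash
python3 - <<'E'
from h import *
L=np.array([543.6,76.5,141.8]);h=np.array([np.cos(-.414),np.sin(-.414)]);pp=np.array([-h[1],h[0]])
for t in(-.03,0,.03):
    f=lambda x,y,z:proj('side',[*(L[:2]+h*(x-88)+pp*y),L[2]+z-6+t*(x-88)])[0].round(1)
    print(t,'front top far/near',f(47,7,24),f(47,-7,24),'bottom near',f(47,-7,0),'butt top far/near',f(-47,7,24),f(-47,-7,24),'bot near',f(-47,-7,0),f(-47,7,0))
g=cv2.cvtColor(cv2.imread('pics/now_side.png'),6)
print('     '+' '.join(f'{x%100:02d}' for x in range(222,276)))
for v in range(188,228): print(v,' '.join(f'{x//10:2d}' for x in g[v,222:276]))
E
```

```text
-0.03 front top far/near [274.3 203.2] [273.1 206.5] bottom near [273.  215.6] butt top far/near [233.2 197.5] [231.5 200.7] bot near [232.  209.7] [233.6 206.4]
0 front top far/near [274.3 203.7] [273.1 207. ] bottom near [273.  216.1] butt top far/near [233.3 199. ] [231.6 202.2] bot near [232.  211.2] [233.7 207.9]
0.03 front top far/near [274.3 204.1] [273.1 207.5] bottom near [272.9 216.5] butt top far/near [233.3 200.5] [231.6 203.8] bot near [232.1 212.7] [233.8 209.4]
     22 23 24 25 26 27 28 29 30 31 32 33 34 35 36 37 38 39 40 41 42 43 44 45 46 47 48 49 50 51 52 53 54 55 56 57 58 59 60 61 62 63 64 65 66 67 68 69 70 71 72 73 74 75
188  5  2  1  1  1  1  2  1  2  3  2  1  1  2  1  1  2  1  2  2  2  2  2  2  2  3  3  2  2  2  2  2  2  2  2  2  2  3  4  5  5  4  6 11 16 17 18 18 17 16 16 16 16 16
189  5  2  1  1  1  1  1  1  1  2  1  1  1  2  1  1  1  1  1  1  1  1  1  2  2  2  2  2  2  2  2  2  2  2  2  2  2  3  4  5  5  4  8 13 17 18 18 18 17 16 16 16 16 16
190  6  3  2  2  2  1  2  2  2  1  2  1  1  1  1  1  1  1  1  1  1  1  1  1  1  1  1  1  1  1  1  1  1  2  2  3  4  5  5
[... 5487 characters left out ...]
  3  3  3  3  6 11 15 17 18 18 18 18
224 18 18 18 18 18 18 18 18 18 16 13 11 10 10 10 10 10 10 10 10 10 10 10 10 10 10  9  8  6  4  3  2  2  2  2  2  2  2  2  3  3  3  3  3  3  4  6 11 15 17 18 18 18 18
225 18 18 18 18 18 18 18 18 18 16 13 11 10 10 10 10 10 10 10 10 10 10 10 10 10 10 10  9  8  6  4  2  2  2  2  2  2  2  3  3  3  3  3  3  3  3  6 11 15 18 18 18 18 18
226 18 18 18 18 18 18 18 18 18 17 15 12 10 10 10 10 10 10 10 10 10 10 10 10 10 10 10 10  9  7  5  3  2  2  2  2  2  2  3  3  3  3  3  3  3  4  6 11 15 17 18 18 18 18
227 18 18 18 18 18 18 18 18 18 18 17 14 12 10 10 10 10 10 10 10 10 10 10 10 10 10 10 10 10  9  7  5  3  2  2  2  2  2  3  3  3  3  3  3  3  4  6 11 15 17 18 18 18 18
```

The handle's lower edge slope (0.105) matches a level loupe (0.12 level, 0.09 for +0.03), so it is level to about 1°. The ring is at about (543.5, 76.4, 142) against a pointer height of 142. A final +1 mm nudge in y, settle, and hand in.

```bash
python3 -m pendant '[[[0,0.02,0],[0,0,0],-1],[[0,0.02,0],[0,0,0],-1],[[0,0,0],[0,0,0],-1],[[0,0,0],[0,0,0],-1],[[0,0,0],[0,0,0],-1],[[0,0,0],[0,0,0],-1],[[0,0,0],[0,0,0],-1],[[0,0,0],[0,0,0],-1],[[0,0,0],[0,0,0],-1],[[0,0,0],[0,0,0],-1]]' && python3 -c "
from plant import bot
print(bot.close_job())"
```

```text
time: 32.15
tool_pos: [462.3, 114.3, 119.0]
tcp_rot: [3.141, -0.035, -0.414]
contact_force: [-0.2, 1.3, -1.3]
grip_width: 13.6
finger_force: 30.0
the job is handed in; nothing more can be done
None
```

I handed the job in at 32 s: the bar stands released in the pocket, and the loupe is held still, level to about 1° and centred over the bar to about 2 mm, with its ring near 142 mm, matching my pointer reading; on the way over, something I was carrying bumped the stapler (37.7 N read afterwards, against the 40 N limit), which did not move but slid the loupe about 11 mm in the grip, corrected afterwards.

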